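Load the bushing stack onto the sprung assembly post

ROBOT

A 6-joint arm with a two-finger parallel gripper is mounted at the origin on the work surface. World frame = base frame: x ahead of the robot, y to its left, z up, the work surface at z = 0. Lengths are in mm, angles in rad, forces in N, time in s.
With the tool pointing down it reaches from about 200 to 875 mm from the base axis. Payload 3.4 kg.
Tool frame: the origin (TCP) lies between the finger pads; the fingertips stand ctrl.tip_extent ahead of it and the grasp point (between the pads) lies 8 mm behind it (ctrl.tip_extent is the distance from the TCP to the fingertips, in mm); z points along the fingers, y is the line along which they close (so a half turn about z gives the same grasp; the last joint's range is limited). The gripper opens to 94 mm and grips with 3 to 60 N. Pads are 16 mm wide; open, the fingers measure 119 mm over their backs; the gripper's body (75 mm by 177 mm) begins 78 mm behind the grasp point.
Start: joints at [-0.121, 0.276, 1.505, -0, 1.361, -0.121], TCP at [575.034, -0.01, 216.493] pointing down, gripper open.
Joint ranges: [-2.89, 2.89], [-0.75, 2.08], [0.22, 2.7], [-1.18, 4.32], [0.11, 2.71], [-2.7, 2.7]. Speed limits (rad/s): [2.57, 2.57, 3.14, 3.14, 3.14, 3.14].

INTERFACE

Orientations are given as a unit quaternion [x, y, z, w].
In Python, from plant import ctrl, vision, job gives the robot as it stands.
- The arm moves only by the shell command python3 -m crank 'ROWS' [FORCE]. ROWS is JSON, a list of rows, each a list of 5 numbers: the opening in per cent of the stroke, from 0 (shut) to 100 (fully open), then the shift along the tool's x, y, z in m, then the turn about the tool's z in degrees. In form: [[fingers, x, y, z, yaw], ...]. A call has 1 to 12 rows; each row shifts and turns the commanded pose from where the row before left it, along the tool's axes as they then stand; what a row does not reach is not made up. A row lasts 1/10 s, in which the tool goes at most 50 mm and 8.59 degrees, less where a joint would pass 70% of its speed; a pose out of reach is approached as far as the arm can. A call with a gripper value outside its range is refused whole. The fingers move at their own pace and stop on an object; FORCE is the grip in N (left out, the last holds). Time passes only in rows, so rows that do not move let the fingers close. It gives the time, the measured TCP pose, the force, the opening and the grip force at its end, in the units of the state.
- ctrl.get_state(): the state, without advancing time (a new reading comes with each control period).
- vision.snapshot(name): name is "scene" or "side" or "wrist"; returns (picture, depth): 480x640x3 uint8, blue, green, red; 480x640 float32, mm along the optical axis (not along the pixel's ray), 0 where there is no reading.
- vision.camera_model(name): a dict with "camera_matrix" (3x3 intrinsics, pixels), "xyz" and "rotation" of the camera in the world. Camera axes: x right, y down, z forward; pixel columns grow to the right and rows downward; lengths in mm; the calibration is good to about 2 mm. The wrist camera is an equidistant fisheye: a pixel r from the principal point sees the ray r / f radians off the axis. A picture is of the moment at which its call begins: read the wrist's pose just before it. camera_model takes no time and is no camera call; for the wrist camera it gives the pose at the moment of the call.
- job.finish_job(): hands the job in; it is judged then, once.
Trained networks look in the newest picture that a camera, given by its name, has taken for a name from the list of things; names that differ only in an ending like _2 or _b are one class to them, and where a whole thing is asked for, a point or a joint stands for the part that bears it (a point fixed in the world has none). Each returns a list of dicts, best first, with "score" (0 to 1); they miss things now and then, are a little off and sometimes report something else, mostly with a low value. They report only what shows in the picture. A call takes as long as a camera call.
- vision.cut_out(camera, label): "mask" (480x640 bool, what is visible of it) and "centre" ([column, row] in pixels, amid what is visible of it).
- vision.mark_of(camera, label): "centre" ([column, row] in pixels: a listed point, or the origin of a listed thing).
The state is a dict: "t": time; "joint_pos": joint angles; "dq": joint speeds; "joint_torque": joint torques, N m; "eef_pos": TCP position; "eef_rot": TCP orientation; "contact_force": force on the tool from outside, world axes, zero at the start; "torque": the same for the moment, N m; "finger_gap": finger opening in mm; "finger_force": force on a finger pad.
Only numpy, scipy, OpenCV 4.12 (cv2) and the standard library are available. Lean on these libraries where they do the work, as an engineer would, in place of code of your own. Each camera call takes 0.05 s, during which the arm holds its last target. There are 200 camera calls.

TASK

Build the heel pivot stack on the assembly post: thread the wide black bushing onto the post first, then the narrow one on top of it. The post's spring leaves hold the bushings up, so press the stack down past them until the wide bushing sits flat on the fixture's seat and the narrow one flat on the wide one. Leave the toe piece, the heel tracks and the awl where they lie.

Things in the scene. Friction and masses are not known exactly. Their poses are not given: they have to be found in the camera images.
- wide_bushing: wide black plastic bushing: plain ring, outer diameter 52 mm, bore 20 mm, 16 mm high, about 40 g; lies flat on the bench. Origin at the centre of its underside, z up along the bore
- narrow_bushing: narrow black plastic bushing: plain ring, outer diameter 40 mm, bore 20 mm, 12 mm high, about 18 g; lies flat on the bench. Origin at the centre of its underside, z up along the bore
- fixture: assembly fixture fixed to the bench: aluminium base 120 x 100 x 14 mm, on it a steel boss 60 mm in diameter and 8 mm high, in whose middle stands a vertical steel post. The finished stack is 28 mm high and lies below the bulge of the post's spring leaves. Origin at the centre of the base's underside, z up
- seat (a point): the seat: centre of the boss's flat top, at the foot of the post and on its axis, 22 mm above the bench; z up along the post. To press, the fingertips can straddle the post, 25 to 30 mm apart, on the upper bushing's top face
- leaves (a point): point on the post's axis at the bulge of its three spring leaves, 35 mm above the seat; the leaves bulge to 12 mm from the axis and taper back into the post 29 and 46 mm above the seat. A bushing slid on stops on them with its underside about 37 mm above the seat; pressed with roughly 5 to 15 N it slips over them
- post_tip (a point): top of the post, 74 mm above the seat, 96 mm above the bench; the post is 16 mm in diameter, its last 10 mm tapered to a 6 mm tip
- toe_piece: red toe piece of a ski binding, 75 x 62 x 33 mm, bystander; origin at the centre of its underside
- heel_track_a: chrome heel track, channel 130 x 40 x 14 mm, bystander; origin at the centre of its underside, x along it
- heel_track_b: second chrome heel track, same size, bystander
- awl: awl with wooden handle, 135 mm long, 28 mm thick, bystander; lies along its x, tip to +x, origin under its middle

How it is judged (in metres and radians):
On the way, in this order (a step that is already met when the one before it is completed fails the run):
1. the wide bushing is threaded on the post (its underside at least 20 mm below the post's tip, tilted less than 15 degrees), while the narrow one is still more than 30 mm away from the post (horizontal distance between wide_bushing and seat below 0.007 m and z of wide_bushing in the frame of seat between -0.003 and 0.054 m and angle between wide_bushing's own z axis and vertical below 0.26 rad and horizontal distance between narrow_bushing and seat above 0.03 m), for 0.2 s.
2. the narrow bushing is threaded on the post above the wide one (its underside at least 3 mm below the tip, tilted less than 15 degrees), the wide one still on the post (horizontal distance between each of wide_bushing, narrow_bushing and seat below 0.007 m and z of wide_bushing in the frame of seat between -0.003 and 0.054 m and angle between each of wide_bushing, narrow_bushing's own z axis and vertical below 0.26 rad and z of narrow_bushing in the frame of seat between 0.012 and 0.071 m), for 0.2 s.
At the end, for the whole second after the job is handed in: Both bushings are on the post and fully home, flat (tilted under 4 degrees) and at rest: the wide one's underside within 2.5 mm of the seat, and the narrow one on it, its underside no more than 19.5 mm above the seat (16 mm if perfect) (horizontal distance between each of wide_bushing, narrow_bushing and seat below 0.005 m and z of wide_bushing in the frame of seat between -0.003 and 0.0025 m and angle between each of wide_bushing, narrow_bushing's own z axis and vertical below 0.07 rad and z of narrow_bushing in the frame of seat between 0.0125 and 0.0195 m and linear speed of each of wide_bushing, narrow_bushing below 0.02 m/s); the robot touches nothing.
It fails at once if a bystander (toe piece) is shifted by more than 20 mm (distance of toe_piece from where it was at the start of the episode above 0.02 m).
It fails at once if a bystander (heel track a) is shifted by more than 20 mm (distance of heel_track_a from where it was at the start of the episode above 0.02 m).
It fails at once if a bystander (heel track b) is shifted by more than 20 mm (distance of heel_track_b from where it was at the start of the episode above 0.02 m).
It fails at once if a bystander (awl) is shifted by more than 20 mm (distance of awl from where it was at the start of the episode above 0.02 m).
It also fails if it takes over 56 s, if anything falls off the work surface, if the arm or the gripper's body presses on something with over 40 N, if the wrist force passes 120 N, or if a joint passes its speed limit or range.

## Working session

There is one attempt and no reset: what is moved stays moved. The work goes in short steps, Python scripts to look and compute and a shell command to move; the robot and the scene stay as the last step left them, time stands still between calls to the robot, and variables do not carry over. Pictures are saved under pics/ and viewed, at most 10 in all, crops included, and the job is handed in when it is done.

```bash
ls; mkdir -p pics; cat > h.py <<'E'
import numpy as np, cv2
from plant import ctrl, vision, job
def world(cam,d,mask,m=None):
    m=m or vision.camera_model(cam); K=np.array(m["camera_matrix"],float)
    v,u=np.nonzero(mask&(d>0)); z=d[v,u]
    P=np.c_[(u-K[0,2])/K[0,0]*z,(v-K[1,2])/K[1,1]*z,z]
    return P@np.array(m["rotation"]).T+np.array(m["xyz"])
def locate(cam,labels):
    im,d=vision.snapshot(cam); out={}
    for l in labels:
        for r in vision.cut_out(cam,l)[:2]:
            P=world(cam,d,r["mask"])
            if len(P)<10: continue
            zt=np.percentile(P[:,2],90); T=P[P[:,2]>zt-4]
            (cx,cy),rad=cv2.minEnclosingCircle(T[:,:2].astype(np.float32))
            print(cam,l,round(r["score"],2),np.round(r["centre"]),"top z",zt.round(1),"circ",round(cx,1),round(cy,1),round(rad,1),"mean",T.mean(0).round(1),"lo",np.percentile(P,2,0).round(),"hi",np.percentile(P,98,0).round())
    return im,d
E
python3 - <<'E'
from h import *
print(ctrl.tip_extent); print(ctrl.get_state())
for c in("scene","side"):
    m=vision.camera_model(c);print(np.round(m["xyz"]),np.round(m["rotation"],3).tolist())
    im,d=locate(c,["wide_bushing","narrow_bushing","fixture","toe_piece","heel_track_a","awl"])
    cv2.imwrite(f"pics/{c}0.png",im)
    for l in("post_tip","seat"):
        print(l,[(round(r["score"],2),np.round(r["centre"])) for r in vision.mark_of(c,l)[:2]])
E
```

```text
pics
11.0
{'t': 0.0, 'joint_pos': array([-1.20996552e-01,  2.76561903e-01,  1.50606264e+00, -9.89412663e-06,
        1.36070633e+00, -1.21032341e-01]), 'dq': array([-0.00010485,  0.00015745,  0.00100288,  0.00100536,  0.00086114,
       -0.00046024]), 'joint_torque': array([ 1.66144628e-04, -4.04588020e+01, -2.37234324e+01,  7.02253589e-02,
        3.46444664e-02, -1.77189750e-04]), 'eef_pos': array([5.74475711e+02, 5.66446080e-02, 2.15651691e+02]), 'eef_rot': array([ 7.07093128e-01,  7.07119900e-01, -5.39680505e-04, -6.81266764e-04]), 'contact_force': array([-1.05329211, -0.01261364,  0.40877538]), 'torque': array([0.04443585, 0.01766477, 0.00691629]), 'finger_force': 0.0, 'finger_gap': 93.80555128162396}
[1168.  390.  807.] [0.451, 0.811, -0.329, -0.174]Traceback (most recent call last):
  File "<stdin>", line 5, in <module>
  File "h.py", line 12, in locate
    P=world(cam,d,r["mask"])
  File "h.py", line 7, in world
    return P@np.array(m["rotation"]).T+np.array(m["xyz"])
           ~^~~~~~~~~~~~~~~~~~~~~~~~~~
ValueError: matmul: Input operand 1 has a mismatch in its core dimension 0, with gufunc signature (n?,k),(k,m?)->(n?,m?) (size 4 is different from 3)
```

```bash
sed -i 's/np.array(m\["rotation"\]).T/Rotation.from_quat(m["rotation"]).as_matrix().T/; 1a from scipy.spatial.transform import Rotation' h.py
python3 - <<'E'
from h import *
for c in("scene","side"):
    im,d=locate(c,["wide_bushing","narrow_bushing","fixture","toe_piece","heel_track_a","awl"])
    cv2.imwrite(f"pics/{c}0.png",im)
    m=vision.camera_model(c);R=Rotation.from_quat(m["rotation"]).as_matrix();K=np.array(m["camera_matrix"])
    for l,z in(("post_tip",96),("seat",22)):
        for r in vision.mark_of(c,l)[:1]:
            ray=R@np.linalg.inv(K)@[*r["centre"],1]; o=np.array(m["xyz"])
            print(l,round(r["score"],2),np.round(r["centre"]),(o+ray*(z-o[2])/ray[2]).round(1))
print(ctrl.get_state()["t"])
E
```

```text
scene wide_bushing 0.59 [241. 214.] top z 17.6 circ 540.2 -246.9 25.5 mean [ 542.5 -246.    16.2] lo [ 521. -269.    1.] hi [ 565. -222.   19.]
scene wide_bushing 0.3 [428. 293.] top z 13.9 circ 522.1 266.4 20.8 mean [523.3 266.5  12.4] lo [505. 249.   3.] hi [541. 284.  15.]
scene narrow_bushing 0.56 [434. 293.] top z 13.9 circ 521.9 267.6 21.5 mean [522.6 267.4  12.4] lo [503. 250.  -0.] hi [541. 286.  15.]
scene fixture 0.6 [323. 263.] top z 25.0 circ 571.9 22.9 62.1 mean [572.5  30.   38. ] lo [513. -21.   7.] hi [633.  82.  85.]
scene toe_piece 0.97 [319. 337.] top z 33.4 circ 741.1 123.9 39.4 mean [747.  126.5  32.3] lo [708.  91.   1.] hi [785. 161.  36.]
scene heel_track_a 0.68 [174. 254.] top z 14.4 circ 731.5 -296.2 66.5 mean [ 731.6 -297.6   13.7] lo [ 685. -356.   -1.] hi [ 779. -239.   16.]
scene awl 0.57 [417. 351.] top z 28.2 circ 681.2 297.6 33.9 mean [683.1 292.3  26.9] lo [662. 267.   8.] hi [697. 357.  30.]
post_tip 0.88 [326. 235.] [567.3  27.6  96. ]
seat 0.67 [328. 259.] [568.2  34.8  22. ]
side wide_bushing 0.86 [377. 196.] top z 17.7 circ 535.1 -246.3 27.3 mea
[... 337 characters left out ...]
side fixture 0.75 [332. 279.] top z 25.1 circ 567.9 29.8 65.1 mean [566.7  32.9  38.7] lo [506. -21.   4.] hi [624.  85.  84.]
side toe_piece 0.87 [228. 296.] top z 33.2 circ 737.8 125.1 39.5 mean [741.8 128.7  32.1] lo [701.  92.   1.] hi [773. 163.  36.]
side heel_track_a 0.88 [297. 176.] top z 15.1 circ 700.5 -159.9 189.1 mean [ 707.6 -236.9   45.3] lo [ 621. -350.    1.] hi [775.   9. 215.]
side heel_track_a 0.71 [269. 228.] top z 14.3 circ 732.8 -74.2 67.0 mean [730.2 -74.6  13.5] lo [672. -96.   2.] hi [795. -55.  16.]
side awl 0.67 [218. 382.] top z 27.9 circ 679.5 295.8 31.1 mean [678.3 292.9  26.5] lo [654. 268.   9.] hi [691. 383.  30.]
seat 0.84 [332. 272.] [567.9  21.8  22. ]
1.0
```

View pics/scene0.png

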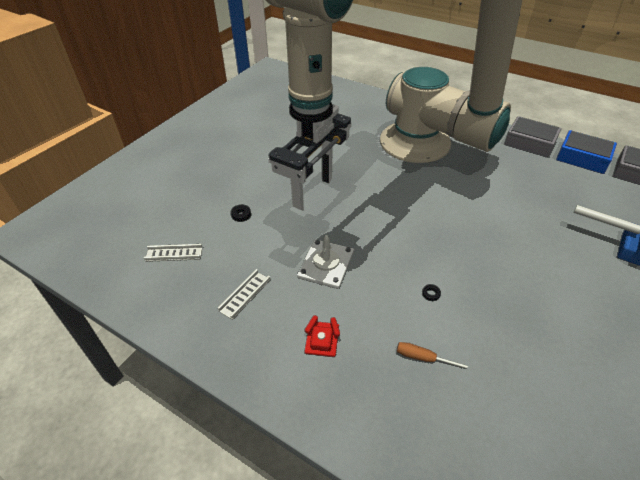

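```bash
python3 -m crank '[[100,-0.041,-0.006,0.01,0],[100,-0.041,-0.006,0.01,0],[100,-0.041,-0.006,0.01,0],[100,-0.041,-0.006,0.01,0],[100,-0.041,-0.006,0.01,0],[100,-0.041,-0.006,0.01,0],[100,0,0,0,0],[100,0,0,0,0]]' 40
cat >> h.py <<'E'
def wristpic(name,label,ztop=None,show=True):
    m=vision.camera_model("wrist"); s=ctrl.get_state(); im,d=vision.snapshot("wrist")
    K=np.array(m["camera_matrix"],float); R=Rotation.from_quat(m["rotation"]).as_matrix(); o=np.array(m["xyz"],float)
    print("tcp",s["eef_pos"].round(1),"t",s["t"],"cam",o.round(1))
    def ray(u,v):
        x=(np.asarray(u,float)-K[0,2])/K[0,0]; y=(np.asarray(v,float)-K[1,2])/K[1,1]; r=np.hypot(x,y)+1e-9
        return np.stack([np.sin(r)*x/r,np.sin(r)*y/r,np.cos(r)],-1)
    for r in vision.cut_out("wrist",label)[:2]:
        v,u=np.nonzero(r["mask"]&(d>0)); q=ray(u,v); P=(q/q[:,2:]*d[v,u][:,None])@R.T+o
        if len(P)<10: continue
        zt=np.percentile(P[:,2],90); T=P[P[:,2]>zt-3]
        c,rad=cv2.minEnclosingCircle(T[:,:2].astype(np.float32))
        print(label,round(r["score"],2),np.round(r["centre"]),"topz",zt.round(1),"circ",np.round(c,1),round(rad,1),"mid",((np.percentile(T,1,0)+np.percentile(T,99,0))/2).round(1))
    for r in vision.mark_of("wrist",label)[:2]:
        q=ray(*r["centre"])@R.T
        print("mark",round(r["score"],2),np.round(r["centre"]),(o+q*((ztop or 0)-o[2])/q[2]).round(1))
    cv2.imwrite("pics/"+name,im); return im,d,m,s
E
python3 -c "
from h import *
wristpic('w1.png','wide_bushing')"
```

```text
t: 1.8
eef_pos: [538.7, -246.5, 156.1]
eef_rot: [0.708, 0.706, 0.0, -0.001]
contact_force: [-0.1, 0.2, 0.5]
finger_gap: 94.1
finger_force: 0.0
tcp [ 538.7 -246.5  156.1] t 1.8 cam [ 539.1 -172.6  323.5]
wide_bushing 0.74 [319. 237.] topz 16.0 circ [ 537.1 -247.3] 25.8 mid [ 537.3 -247.    15. ]
mark 0.9 [322. 226.] [ 540.1 -246.8    0. ]
```

View pics/w1.png

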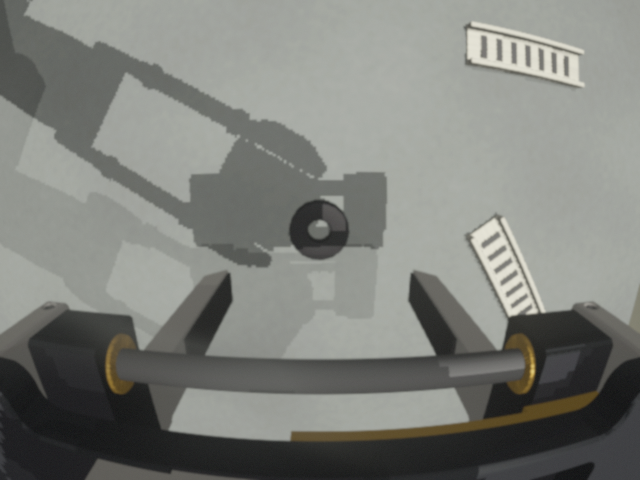

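```bash
python3 -m crank '[[100,0,0,0.045,0],[100,0,0,0.045,0],[100,0,0,0.045,0],[100,-0.0005,-0.001,0.007,0],[100,0,0,0,0],[30,0,0,0,0],[30,0,0,0,0],[30,0,0,0,0],[30,0,0,0,0],[30,0,0,0,0]]' 40
```

```text
t: 2.95
eef_pos: [538.3, -246.7, 15.0]
eef_rot: [0.707, 0.707, 0.0, 0.0]
contact_force: [0.9, 0.8, 0.3]
finger_gap: 57.0
finger_force: 0.0
```

```bash
python3 -m crank '[[30,0,0,0,0],[30,0,0,0,0],[30,0,0,0,0],[30,0,0,-0.03,0],[30,0,0,-0.05,0],[30,0,0,-0.05,0],[30,0,0,0,0],[30,0,0,0,0]]' 40; python3 - <<'E'
from h import *
# post from wrist+scene at a distance
for c in("scene","side"):
    im,d=vision.snapshot(c)
    for r in vision.cut_out(c,"fixture")[:1]:
        P=world(c,d,r["mask"]);
        for lo,hi in((60,72),(72,84),(84,95)):
            T=P[(P[:,2]>lo)&(P[:,2]<hi)]; print(c,lo,len(T),T.mean(0).round(1) if len(T) else "", (T.min(0).round(1),T.max(0).round(1)) if len(T) else "")
E
```

```text
t: 3.75
eef_pos: [538.4, -246.8, 145.4]
eef_rot: [0.707, 0.707, 0.0, 0.001]
contact_force: [0.6, 0.3, -0.6]
finger_gap: 50.9
finger_force: 40.0
scene 60 32 [573.4  31.8  65.7] (array([563.6,  24.7,  60. ]), array([579.2,  36.4,  71.5]))
scene 72 23 [573.2  31.7  77.7] (array([566. ,  24.8,  72.9]), array([577.4,  36.3,  82.6]))
scene 84 30 [572.6  30.4  88.6] (array([565.4,  24.4,  84. ]), array([577.7,  35.3,  94.6]))
side 60 48 [565.9  33.5  65.6] (array([559. ,  25.6,  60.2]), array([576.9,  38.1,  71.9]))
side 72 45 [564.8  33.3  77.8] (array([559. ,  25.3,  72.1]), array([572.6,  39.1,  83.8]))
side 84 51 [566.1  31.7  89.3] (array([559.2,  25.2,  84. ]), array([573.6,  36.6,  94.9]))
```

```bash
python3 -m crank '[[30,0.04,0.006,0,0],[30,0.04,0.006,0,0],[30,0.04,0.006,0,0],[30,0.04,0.006,0,0],[30,0.04,0.006,0,0],[30,0,0,0,0],[30,0,0,0,0]]' 40
python3 - <<'E'
from h import *
im,d,m,s=wristpic('w2.png','post_tip',96)
cv2.imwrite('pics/w2.png',im)
print(m["camera_matrix"],m["rotation"])
vision.cut_out
for r in vision.mark_of("wrist","seat")[:1]: print(r["centre"])
E
```

```text
t: 4.65
eef_pos: [567.3, -45.8, 143.0]
eef_rot: [0.706, 0.708, -0.001, -0.001]
contact_force: [0.4, 0.8, -0.4]
finger_gap: 50.8
finger_force: 40.0
tcp [567.3 -45.8 143. ] t 4.65 cam [567.7  28.4 310.4]
post_tip 0.68 [321. 142.] topz 21.5 circ [567.1  28.6] 66.6 mid [565.9  22.5  56.8]
mark 0.78 [320. 144.] [566.5  27.2  96. ]
mark 0.54 [323. 288.] [569.  -60.7  96. ]
[[371.64829954   0.         320.00175677]
 [  0.         371.64829954 237.98018782]
 [  0.           0.           1.        ]] [ 0.99170176  0.00161986 -0.00222306  0.12853035]
[321.8, 142.4]
```

View pics/w2.png

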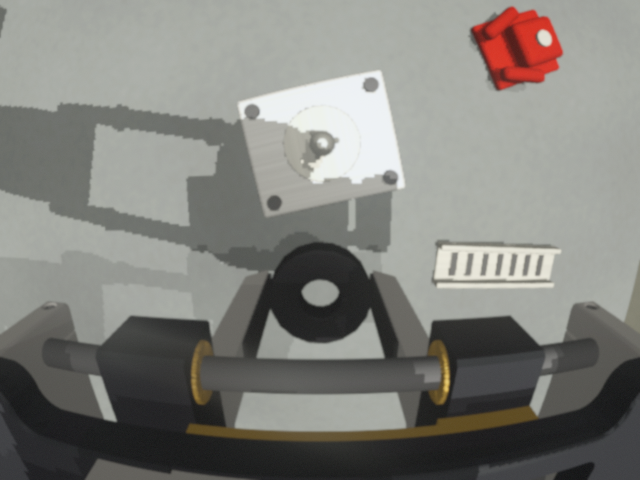

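```bash
python3 - <<'E'
from h import *
m=vision.camera_model("wrist");f=371.65;R=Rotation.from_quat(m["rotation"]).as_matrix();o=np.array(m["xyz"])
im=cv2.imread('pics/w2.png')
a=cv2.resize(im[115:175,290:350],(500,500),interpolation=cv2.INTER_CUBIC);b=cv2.resize(im[262:322,290:350],(290,290),interpolation=cv2.INTER_CUBIC)
c=np.zeros((500,800,3),np.uint8);c[:,:500]=a;c[:290,505:795]=b;cv2.imwrite('pics/c.png',c)
# bore by threshold of bright blob
g=cv2.cvtColor(im,cv2.COLOR_BGR2GRAY)
n,l,st,ce=cv2.connectedComponentsWithStats((g>75).astype(np.uint8))
k=l[292,321];print("bore",st[k],ce[k])
def hit(u,v,z):
    x,y=(u-320)/f,(v-238)/f;r=np.hypot(x,y);q=R@[np.sin(r)*x/r,np.sin(r)*y/r,np.cos(r)];return (o+q*(z-o[2])/q[2]).round(1)
print(hit(322,143,96),hit(322,143,22),"d/px",hit(323,144,96)-hit(322,143,96)); print(hit(*ce[k],144),hit(*ce[k],128))
E
```

```text
bore [301 279  39  28 801] [319.96129838 292.37827715]
[568.7  25.9  96. ] [568.8  25.7  22. ] d/px [ 0.5 -0.6  0. ]
[567.6 -45.2 144. ] [567.5 -52.  128. ]
```

View pics/c.png

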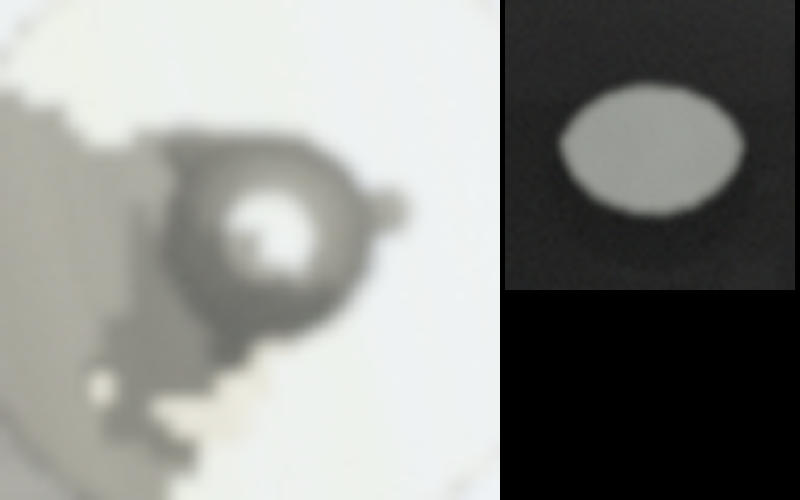

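```bash
python3 -m crank '[[30,0.0365,0.001,0,0],[30,0.037,0,0,0],[30,0,0,0,0],[30,0,0,0.02,0],[30,0,0,0.01,0],[30,0,0,0.01,0],[30,0,0,0.008,0],[30,0,0,0,0]]' 40
python3 - <<'E'
from h import *
F=[];X=[]
for i in range(3):
    im,d=vision.snapshot("wrist");s=ctrl.get_state();F.append(s["contact_force"]);X.append(s["eef_pos"])
print(np.mean(F,0).round(2),np.mean(X,0).round(1));cv2.imwrite("pics/w3.png",im[200:440,140:500])
E
```

```text
t: 5.65
eef_pos: [568.4, 26.9, 95.3]
eef_rot: [0.707, 0.707, -0.0, -0.001]
contact_force: [0.2, 1.5, -2.0]
finger_gap: 51.0
finger_force: 40.0
[-0.83  1.66 -1.35] [568.6  26.9  96.1]
```

View pics/w3.png

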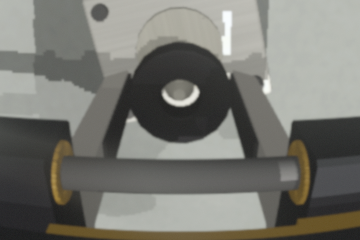

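```bash
python3 -m crank '[[30,0.0005,0,0.01,0],[30,0,0,0.008,0],[30,0,0,0,0]]' 60; python3 -m crank '[[30,0,0,0.005,0],[30,0,0,0.005,0],[30,0,0,0,0]]' 60
```

```text
t: 6.1
eef_pos: [568.2, 27.6, 77.2]
eef_rot: [0.707, 0.707, -0.001, -0.001]
contact_force: [-1.2, 1.5, -0.6]
finger_gap: 50.6
finger_force: 60.0
t: 6.4
eef_pos: [568.9, 27.5, 67.6]
eef_rot: [0.707, 0.707, -0.0, -0.0]
contact_force: [0.4, 1.4, -4.2]
finger_gap: 50.3
finger_force: 60.0
```

```bash
python3 -m crank '[[30,0,0,0.005,0],[30,0,0,0.005,0],[30,0,0,0.005,0],[30,0,0,0.005,0],[30,0,0,0,0],[30,0,0,0,0]]' 60; python3 -m crank '[[30,0,0,0.005,0],[30,0,0,0.003,0],[30,0,0,0,0],[30,0,0,0,0]]' 60;
```

```text
t: 7.0
eef_pos: [568.9, 27.2, 48.0]
eef_rot: [0.707, 0.707, -0.0, -0.0]
contact_force: [1.0, 0.1, 0.0]
finger_gap: 50.7
finger_force: 60.0
t: 7.4
eef_pos: [569.2, 27.3, 40.4]
eef_rot: [0.707, 0.707, -0.0, 0.0]
contact_force: [1.0, 0.5, -0.2]
finger_gap: 50.6
finger_force: 60.0
```

```bash
python3 -m crank '[[30,0,0,0.0015,0],[30,0,0,0.0015,0],[30,0,0,0,0],[30,0,0,0,0]]' 60; python3 -m crank '[[30,0,0,0.0015,0],[30,0,0,0,0],[30,0,0,0,0]]' 60;
```

```text
t: 7.8
eef_pos: [569.1, 27.4, 37.5]
eef_rot: [0.707, 0.707, 0.0, 0.0]
contact_force: [0.1, 0.0, -1.5]
finger_gap: 50.3
finger_force: 60.0
t: 8.1
eef_pos: [569.4, 27.4, 36.8]
eef_rot: [0.707, 0.707, 0.0, 0.0]
contact_force: [-1.6, 0.6, 5.7]
finger_gap: 50.5
finger_force: 60.0
```

```bash
python3 -m crank '[[30,0,0,0.001,0],[30,0,0,0,0],[75,0,0,0,0],[75,0,0,0,0],[75,0,0,0,0],[75,0,0,-0.03,0],[75,0,0,-0.045,0],[75,0,0,-0.045,0]]' 60; python3 -m crank '[[75,0.04,-0.008,0,0],[75,0.04,-0.008,0,0],[75,0.04,-0.008,0,0],[75,0.04,-0.008,0,0],[75,0.04,-0.008,0,0],[75,0.04,-0.008,0,0],[100,0,0,0,0],[100,0,0,0,0]]' 40
python3 - <<'E'
from h import *
wristpic('w4.png','narrow_bushing')
im,d=locate('side',['wide_bushing','fixture'])
cv2.imwrite('pics/s4.png',cv2.resize(im[220:320,270:400],(780,600)))
E
```

```text
t: 8.9
eef_pos: [568.3, 27.5, 155.2]
eef_rot: [0.707, 0.707, -0.001, -0.001]
contact_force: [0.5, 0.3, -0.2]
finger_gap: 70.5
finger_force: 0.0
t: 9.7
eef_pos: [520.6, 268.0, 154.4]
eef_rot: [0.706, 0.708, -0.001, 0.0]
contact_force: [0.3, -0.1, 0.1]
finger_gap: 82.9
finger_force: 0.0
tcp [520.6 268.  154.4] t 9.7 cam [520.7 342.3 321.7]
narrow_bushing 0.78 [321. 238.] topz 11.9 circ [520.5 267.4] 19.9 mid [520.5 267.3  11. ]
narrow_bushing 0.21 [367. 414.] topz 18.0 circ [558.1 165.4] 126.2 mid [559.2  63.7  18.8]
mark 0.86 [320. 226.] [519.7 268.3   0. ]
side fixture 0.82 [324. 289.] top z 17.4 circ 564.2 167.2 127.8 mean [568.3  60.2  17.5] lo [522.  46.   3.] hi [616.  89.  22.]
```

View pics/s4.png

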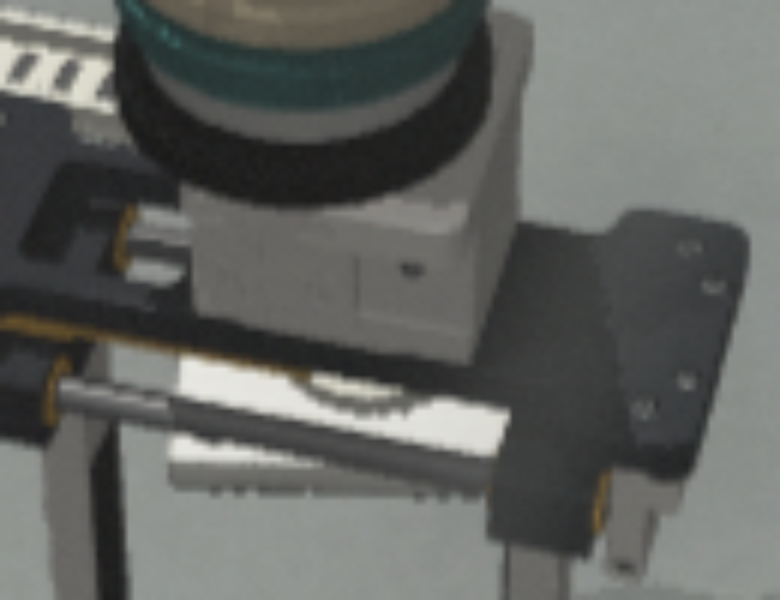

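```bash
python3 -m crank '[[100,-0.0005,0,0.045,0],[100,0,0,0.045,0],[100,0,0,0.045,0],[100,0,0,0.005,0],[30,0,0,0,0],[30,0,0,0,0],[30,0,0,0,0],[30,0,0,0,0],[30,0,0,0,0],[30,0,0,0,0],[30,0,0,0,0],[30,0,0,0,0]]' 40; python3 -m crank '[[30,0,0,0,0],[30,0,0,0,0]]'
python3 - <<'E'
from h import *
im,d=locate('scene',['wide_bushing','fixture'])
cv2.imwrite('pics/s5.png',cv2.resize(im[210:300,270:390],(800,600)))
E
```

```text
t: 11.2
eef_pos: [521.1, 267.0, 15.2]
eef_rot: [0.707, 0.707, 0.0, 0.0]
contact_force: [-0.9, -0.6, 1.5]
finger_gap: 38.1
finger_force: 40.0
t: 11.4
eef_pos: [521.0, 267.0, 15.2]
eef_rot: [0.707, 0.707, 0.0, 0.0]
contact_force: [0.0, 0.3, 2.3]
finger_gap: 37.8
finger_force: 40.0
scene wide_bushing 0.7 [325. 258.] top z 39.7 circ 572.1 26.5 25.8 mean [578.3  28.9  38.3] lo [557.   5.  23.] hi [596.  52.  41.]
scene fixture 0.6 [326. 264.] top z 36.9 circ 567.7 25.8 25.3 mean [570.5  30.4  62.6] lo [509. -22.   1.] hi [633.  84.  87.]
```

View pics/s5.png

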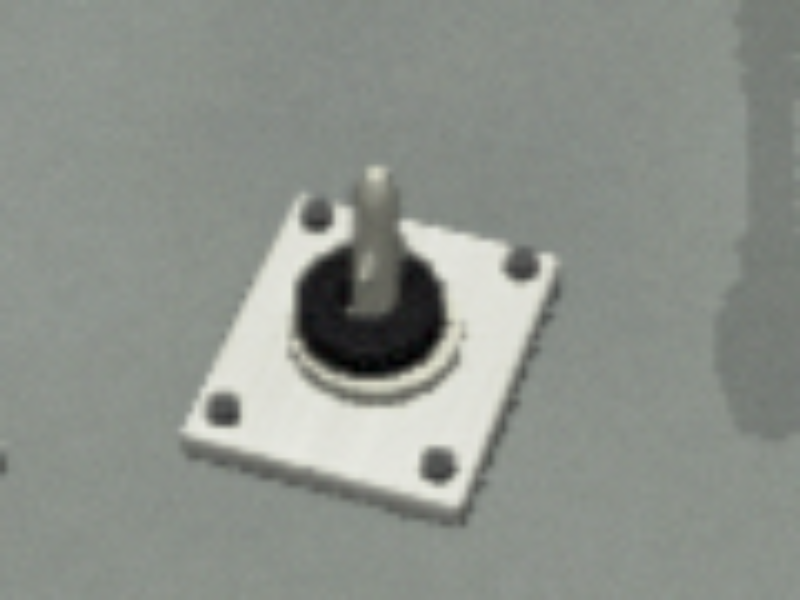

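```bash
python3 -m crank '[[30,0,0,-0.03,0],[30,0,0,-0.05,0],[30,0,0,-0.05,0],[30,-0.04,0.008,0,0],[30,-0.04,0.008,0,0],[30,-0.04,0.008,0,0],[30,-0.04,0.008,0,0],[30,-0.04,0.008,0,0],[30,-0.0395,0.008,0,0],[30,0,0,0,0],[30,0,0,0,0]]' 60; python3 - <<'E'
from h import *
X=[]
for i in range(3):
    im,d=vision.snapshot("wrist");s=ctrl.get_state();X.append(s["eef_pos"])
print(np.mean(X,0).round(1),s["finger_gap"]);cv2.imwrite("pics/w6.png",im[200:440,140:500])
E
```

```text
t: 12.65
eef_pos: [568.9, 26.9, 144.5]
eef_rot: [0.708, 0.706, -0.0, -0.001]
contact_force: [-0.2, 0.1, -0.2]
finger_gap: 37.7
finger_force: 60.0
[568.6  28.3 144.7] 37.711289677881005
```

View pics/w6.png

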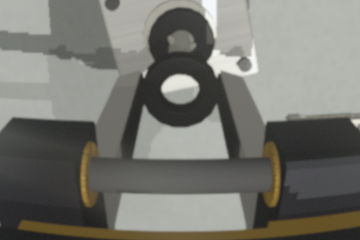

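```bash
python3 -m crank '[[30,0,0,0.02,0],[30,0,0,0.01,0],[30,0,0,0.01,0],[30,0,0,0.01,0],[30,0,0,0,0]]' 60;  python3 -m crank '[[30,0,0,0.008,0],[30,0,0,0.008,0],[30,0,0,0,0],[30,0,0,0,0]]' 60; python3 -m crank '[[30,0,0,0.005,0],[30,0,0,0.005,0],[30,0,0,0.003,0],[30,0,0,0,0]]' 60
```

```text
t: 13.3
eef_pos: [567.9, 27.9, 93.5]
eef_rot: [0.707, 0.707, -0.001, -0.001]
contact_force: [0.6, 0.0, 0.3]
finger_gap: 37.8
finger_force: 60.0
t: 13.7
eef_pos: [569.0, 27.4, 78.9]
eef_rot: [0.707, 0.707, -0.0, -0.0]
contact_force: [-0.0, -0.2, 0.1]
finger_gap: 38.0
finger_force: 60.0
t: 14.1
eef_pos: [568.2, 27.6, 65.0]
eef_rot: [0.707, 0.707, -0.001, -0.001]
contact_force: [-1.8, -0.2, -3.2]
finger_gap: 38.0
finger_force: 60.0
```

```bash
python3 -m crank '[[30,0,0,0.004,0],[30,0,0,0.003,0],[30,0,0,0.003,0],[30,0,0,0,0],[30,0,0,0,0]]' 60;  python3 -m crank '[[30,0,0,0.0015,0],[30,0,0,0.001,0],[30,0,0,0,0],[30,0,0,0,0]]' 60
```

```text
t: 14.6
eef_pos: [569.5, 27.4, 55.9]
eef_rot: [0.707, 0.707, 0.0, 0.0]
contact_force: [0.1, 0.3, 0.9]
finger_gap: 38.0
finger_force: 60.0
t: 15.0
eef_pos: [569.1, 27.5, 53.5]
eef_rot: [0.707, 0.707, 0.0, 0.0]
contact_force: [-0.1, -0.0, -1.2]
finger_gap: 37.8
finger_force: 60.0
```

```bash
python3 -m crank '[[30,0,0,0.001,0],[30,0,0,0.001,0],[30,0,0,0,0],[30,0,0,0,0]]' 60;  python3 -m crank '[[75,0,0,0,0],[75,0,0,0,0],[75,0,0,0,0],[75,0,0,-0.03,0],[75,0,0,-0.05,0],[75,0,0,-0.05,0],[75,-0.05,0,0,0],[75,-0.05,0,0,0],[75,-0.05,0,0,0],[75,0,0,0,0]]' 60; python3 - <<'E'
from h import *
for c in('side','scene'):
    im,d=locate(c,['wide_bushing','narrow_bushing'])
    a=im[210:330,260:400]; cv2.imwrite(f'pics/f{c}.png',a)
cv2.imwrite('pics/f.png',cv2.resize(np.vstack([cv2.imread('pics/fside.png'),cv2.imread('pics/fscene.png')]),(350,600)))
E
```

```text
t: 15.4
eef_pos: [569.3, 27.5, 53.1]
eef_rot: [0.707, 0.707, 0.0, 0.0]
contact_force: [-1.5, -0.2, 10.2]
finger_gap: 37.8
finger_force: 60.0
t: 16.4
eef_pos: [569.2, -128.5, 181.2]
eef_rot: [0.709, 0.705, -0.001, 0.001]
contact_force: [-0.1, 0.3, -0.8]
finger_gap: 70.6
finger_force: 0.0
side wide_bushing 0.75 [334. 277.] top z 38.9 circ 565.4 34.3 23.4 mean [559.9  42.5  37.8] lo [544.  23.  24.] hi [584.  53.  40.]
side narrow_bushing 0.65 [330. 268.] top z 51.5 circ 566.5 29.4 20.1 mean [565.7  34.2  50. ] lo [550.  15.  40.] hi [584.  48.  52.]
side narrow_bushing 0.28 [270. 232.] top z 14.5 circ 733.2 -72.8 65.4 mean [732.6 -75.   13.5] lo [673. -98.   1.] hi [795. -55.  16.]
scene wide_bushing 0.64 [324. 262.] top z 39.5 circ 575.7 28.4 24.8 mean [585.5  30.6  38.1] lo [566.   5.  24.] hi [596.  52.  40.]
scene narrow_bushing 0.73 [326. 269.] top z 25.2 circ 570.5 26.3 63.2 mean [574.8  33.4  51.6] lo [511. -23.  -0.] hi [634.  85.  87.]
scene narrow_bushing 0.48 [322. 255.] top z 51.8 circ 573.6 27.8 19.3 mean [578.2  28.7  50.3] lo [563.  11.  40.] hi [590.  46.  52.]
```

View pics/f.png

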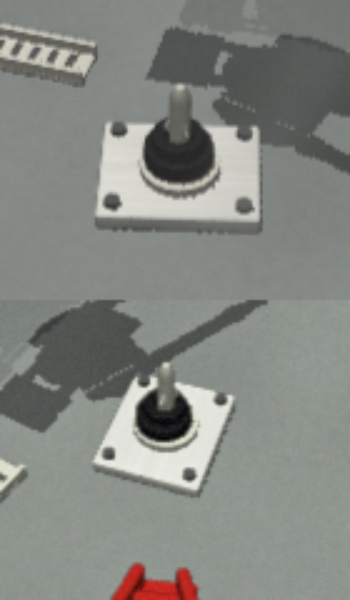

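Both views show the stack flat and home. The wide bushing's top reads about 39 mm and the narrow one's about 51.5 mm, against 38 and 50 mm if perfect. The robot is clear of everything.

```bash
python3 -c "
from plant import job
print(job.finish_job())"
```

```text
the job is handed in; nothing more can be done
None
```

The stack is built and handed in: the wide bushing sits on the seat and the narrow one on top of it, both flat in the last pictures at about 16 s; the hand-in returned no verdict.

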